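Pack a module snug under a hold-down clamp

ROBOT

A 6-joint arm with a two-finger parallel gripper is mounted at the origin on the work surface. World frame = base frame: x ahead of the robot, y to its left, z up, the work surface at z = 0. Lengths are in m, angles in rad, forces in N, time in s.
With the tool pointing down it reaches from about 0.35 to 0.8 m from the base axis. Payload 7.3 kg.
Tool frame: the origin (TCP) lies midway between the tips of the shut fingers; the grasp point (between the pads) lies 19 mm behind it; z points along the fingers, y is the line along which they close (so a half turn about z gives the same grasp; the last joint's range is limited). The gripper opens to 85 mm and grips with 20 to 120 N. Pads are 22 mm wide; open, the fingers measure 114 mm over their backs; the gripper's body (76 mm by 85 mm) begins 54 mm behind the grasp point. The pads swing forward as they close: fully open they stand 13 mm farther back than shut.
Start: joints at [-1.363, 0.342, 1.524, -0, 1.275, -0.146], TCP at [0.182, -0.492, 0.231] pointing down, gripper open.
Joint ranges: [-2.53, 2.53], [-0.77, 2.02], [0.04, 2.7], [-1, 4.14], [0.28, 2.66], [-3.11, 3.11]. Speed limits (rad/s): [2.57, 2.57, 3.14, 3.14, 3.14, 3.14].

INTERFACE

Orientations are given as a unit quaternion [x, y, z, w].
In Python, from workcell import r, vision, planner gives the robot as it stands (r), with the cameras (vision) and the kinematics (planner). Calls block until the motion is done:
- r.reach(position, orientation): joint-space move of the TCP to a pose.
- r.move_straight(position, orientation=None, speed=0.15, max_force=None): straight line of the TCP; orientation=None keeps the orientation; speed is the mean speed in m/s. With max_force (N) it stops when the force on the tool has changed by that much, and returns True; else False.
- r.movej(angles): joint-space move.
- r.command_gripper(opening, force=None): finger opening in m; force is the grip in N (None keeps the last); returns when the fingers have stopped.
- r.hold(seconds).
- planner.solve_ik(position, orientation): joint angles nearest the present ones, or None.
- r.read_state(): the state.
- vision.get_image(name): name is "side" or "top" or "wrist"; returns the picture (400x640x3 uint8, red, green, blue); there is no depth.
- vision.camera_model(name): a dict with "K" (3x3 intrinsics, pixels), "k1" (the pictures are not rectified: a ray, as slopes to the right and down, at radius r is drawn at 1 + k1 r^2 times it, then the intrinsics apply), "R" (3x3) and "t" (3): a world point X has camera coordinates R X + t; the wrist camera has in their place "tool_from_camera" (4x4, takes a point from camera to tool coordinates, whose origin is the TCP and whose axes are the flange's). Camera axes: x right, y down, z forward; pixel columns grow to the right and rows downward; lengths in m; the calibration is good to about 2 mm. A picture is of the moment at which its call begins: read the wrist's pose just before it. camera_model takes no time and is no camera call.
A pose or a line that the arm cannot do raises r.PlanningError and nothing moves.
- r.finish_job(): hands the job in; it is judged then, once.
The state is a dict: "time_s": time; "joint_positions": joint angles; "dq": joint speeds; "tau": joint torques, N m; "eef_pos": TCP position; "eef_rot": TCP orientation; "contact_force": force on the tool from outside, world axes, zero at the start; "torque": the same for the moment, N m; "grip_width": finger opening in m; "grip_force": force on a finger pad.
Only numpy, scipy, OpenCV 4.12 (cv2) and the standard library are available. Lean on these libraries where they do the work, as an engineer would, in place of code of your own. Each camera call takes 0.05 s, during which the arm holds its last target. There are 200 camera calls.

TASK

Swing the hold-down clamp's hinged frame wide open, set the ribbed grey module squarely on the bed between the guide pins, and add spacer plates on top of it, flat and square, until the frame goes fully down on its stop with the sprung foot pressing snugly on the pile. Leave the clamp shut on the snug pile, put every plate that is left over in the yellow tray, and leave the other things on the bench alone.

Things in the scene. Friction and masses are not known exactly. Their poses are not given: they have to be found in the camera images.
- clamp: Hold-down clamp, base plate 235 x 130 x 12 mm, fixed. Origin: centre of its underside, below mid-bed; x points to the hinge, away from the robot. The bed is the plate's top, z = 12 mm, inside dark lips 10 mm high and eight tapered guide pins 78 mm high, 8 mm thick, at (+-33, +-40) and (+-15, +-58) mm: both leave 58 mm along x, 108 mm along y. Hinge posts 140 mm high at x = 95, y = +-58 mm.
- frame (a joint): Angle of the clamp's hinged steel frame (rad): 0 = fully down on its stop, level; grows as it swings up and back, to 2.05 (past upright, leaning back). Hinge axis along the clamp's y at x = 95 mm, z = 125 mm; two rails 90 mm apart run 175 mm from it to a round cross-bar. The hinge is stiff (about 7 N at the bar; about 10 N to shut it on a snug pile); the frame stays where it is left.
- bar (a point): Middle of that cross-bar, the handle: 14 mm diameter, 80 mm clear between the rails, along the clamp's y, 175 mm from the hinge axis (at x = -80 mm, z = 125 mm when fully down). It can be pinched from above and led round the hinge. Lead it back to 1.9 rad or more: at less, the foot, 48 mm off the rails, juts over the bed in the way.
- foot (a joint): Travel of the clamp's sprung foot (m): 0 = hanging free, 0.009 = pressed solid. Black disc, 36 mm diameter, over mid-bed when the frame is down; 4 N at first touch, then 0.8 N per mm. Its height over the bed is not given: try it. Snug: pressed in 2 mm or more with the frame fully down. Pile too low: it hangs free; too high: the frame stops 0.04 rad or more short.
- tray: Yellow tray fixed to the bench, 170 (x) x 150 (y) mm outside, 35 mm high, walls and floor 5 mm thick. Origin: centre of its underside.
- module_low: Ribbed grey module with a flat top, 100 (x) x 50 (y) x 40 mm, 0.4 kg. Origin: centre of its underside. Only one of the two modules, low or tall, is on the bench; the other is absent. On the bed its length lies along the clamp's y.
- module_tall: Ribbed grey module with a flat top, 100 (x) x 50 (y) x 50 mm, 0.4 kg. Origin: centre of its underside. Only one of the two modules, low or tall, is on the bench; the other is absent. On the bed its length lies along the clamp's y.
- plate0: Spacer plate, bare aluminium with two dark holes, 100 (x) x 50 (y) x 10 mm, about 0.135 kg. Origin: centre of its underside. Three to five identical plates are present. On the module it lies flat, its length along the clamp's y.
- plate1: Spacer plate, bare aluminium with two dark holes, 100 (x) x 50 (y) x 10 mm, about 0.135 kg. Origin: centre of its underside. Three to five identical plates are present. On the module it lies flat, its length along the clamp's y.
- plate2: Spacer plate, bare aluminium with two dark holes, 100 (x) x 50 (y) x 10 mm, about 0.135 kg. Origin: centre of its underside. Three to five identical plates are present. On the module it lies flat, its length along the clamp's y.
- plate3: Spacer plate, bare aluminium with two dark holes, 100 (x) x 50 (y) x 10 mm, about 0.135 kg. Origin: centre of its underside. Three to five identical plates are present. On the module it lies flat, its length along the clamp's y.
- plate4: Spacer plate, bare aluminium with two dark holes, 100 (x) x 50 (y) x 10 mm, about 0.135 kg. Origin: centre of its underside. Three to five identical plates are present. On the module it lies flat, its length along the clamp's y.
- driver: Screwdriver lying on the bench, not to be disturbed; origin at its underside.
- spanner: Spanner lying on the bench, not to be disturbed; origin at its underside.
- tape: Roll of paper tape, 90 mm across, 22 mm high, not to be disturbed; origin centre of its underside.
- cleaner: White bottle, 44 mm diameter, 90 mm high, not to be disturbed; origin centre of its underside.

How it is judged:
By the outcome, as a careful person would: the job done as asked, in the order asked, and still so for the second after the job is handed in, with the robot touching nothing.
Of plate0, plate1, plate2, plate3, plate4 only 3 to 5 are there at a start; the rules pass over those that are not, and their reading is None.
Of module_low, module_tall only 1 to 1 are there at a start; the rules pass over those that are not, and their reading is None.
At some moment in a run one of plate0, plate1, plate2, plate3, plate4 may be knocked a few centimetres aside while the robot is not near it.
Once in a run the grip may slacken for a moment while it holds something.
It also fails if it takes over 210 s, if anything falls off the work surface, if the arm or the gripper's body presses on something with over 40 N, if the wrist force passes 120 N, or if a joint passes its speed limit or range.

## Working session

There is one attempt and no reset: what is moved stays moved. The work goes in short steps, each a Python script; the robot and the scene stay as the last script left them, time stands still between calls to the robot, and variables do not carry over. Pictures are saved under pics/ and viewed, at most 17 in all, crops included, and the job is handed in when it is done.

```bash
ls; mkdir -p pics
python3 - <<'E'
from workcell import r, vision, planner
import cv2
for n in("top","side"):
    im=vision.get_image(n); cv2.imwrite(f"pics/{n}0.png",im[:,:,::-1]); m=vision.camera_model(n); print(n,m)
print(vision.camera_model("wrist"))
s=r.read_state(); print(s)
E
```

```text
pics
workcell.py
top {'K': array([[490.33801584,   0.        , 326.61219007],
       [  0.        , 490.33801584, 204.07825592],
       [  0.        ,   0.        ,   1.        ]]), 'k1': -0.15046493011004794, 'R': array([[ 0.01817277, -0.999793  , -0.0091497 ],
       [-0.99377177, -0.01705553, -0.11012166],
       [ 0.10994281,  0.01109392, -0.993876  ]]), 't': array([-0.04205706,  0.52535763,  1.34913332])}
side {'K': array([[475.20788316,   0.        , 318.24806316],
       [  0.        , 475.20788316, 200.19495669],
       [  0.        ,   0.        ,   1.        ]]), 'k1': -0.015483955268257753, 'R': array([[-0.90381507, -0.42758658, -0.01697178],
       [-0.24514786,  0.54987605, -0.7984603 ],
       [ 0.35074328, -0.71749986, -0.6018082 ]]), 't': array([0.43079079, 0.21668949, 1.29523036])}
{'K': array([[326.91995822,   0.        , 318.51528712],
       [  0.        , 326.91995822, 200.86151908],
       [  0.        ,   0.        ,   1.        ]]), 'k1': -0.02071884389221781, 'tool_from_camera': array([[-2.31543017e-04, -9.51368539e-01, -3.08054944e-01,
         7.96652732e-0
[... 258 characters left out ...]
)}
{'time_s': 0.1, 'joint_positions': array([-1.36301942e+00,  3.42637510e-01,  1.52489765e+00, -3.92709937e-05,
        1.27538428e+00, -1.46000678e-01]), 'dq': array([-0.00106946, -0.0004508 , -0.00279996, -0.00031589, -0.00031019,
       -0.00105928]), 'tau': array([ 1.13396629e-03, -4.34446621e+01, -2.46490306e+01, -2.41955995e-04,
        4.62115451e-03,  5.16694143e-06]), 'eef_pos': array([ 0.1818209 , -0.49214433,  0.23071183]), 'eef_rot': array([ 9.84394704e-01,  1.75973370e-01, -3.92599113e-05, -6.62497668e-04]), 'contact_force': array([0.14553715, 0.40502843, 0.16213739]), 'torque': array([-0.02003423, -0.01163917,  0.00844   ]), 'grip_force': 0.0, 'grip_width': 0.0856457694076627}
```

View pics/top0.png

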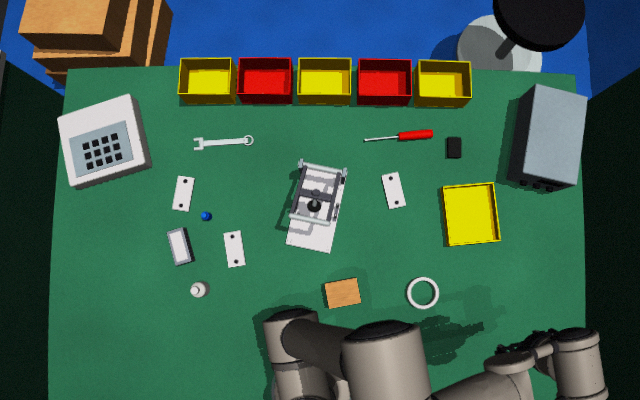

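View pics/side0.png

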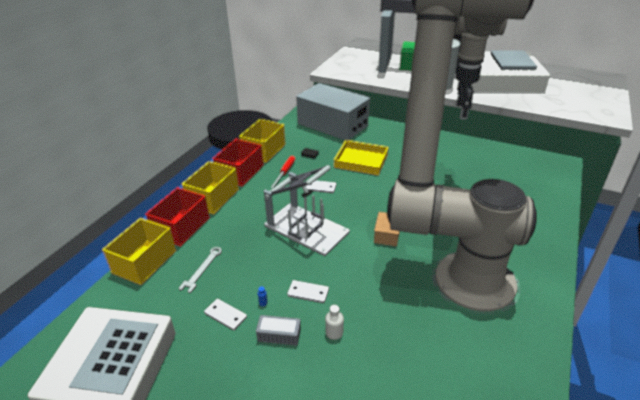

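The top view shows the clamp at about (318,207), the module at (179,246), plates at (183,193), (234,249) and (394,190), and the tray at (471,214). The tape is at (423,292) and the cleaner at (199,289). The side view agrees and shows the frame partly raised. I'll enlarge both for exact corners.

Run:
```python
import cv2
a=cv2.imread("pics/top0.png")
cv2.imwrite("pics/c1.png",cv2.resize(a[150:280,155:355],None,fx=4,fy=4,interpolation=cv2.INTER_CUBIC))
cv2.imwrite("pics/c2.png",cv2.resize(a[150:280,340:540],None,fx=4,fy=4,interpolation=cv2.INTER_CUBIC))
b=cv2.imread("pics/side0.png")
cv2.imwrite("pics/c3.png",cv2.resize(b[155:350,195:365],None,fx=3,fy=3,interpolation=cv2.INTER_CUBIC))
```

```text
(no output)
```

View pics/c1.png

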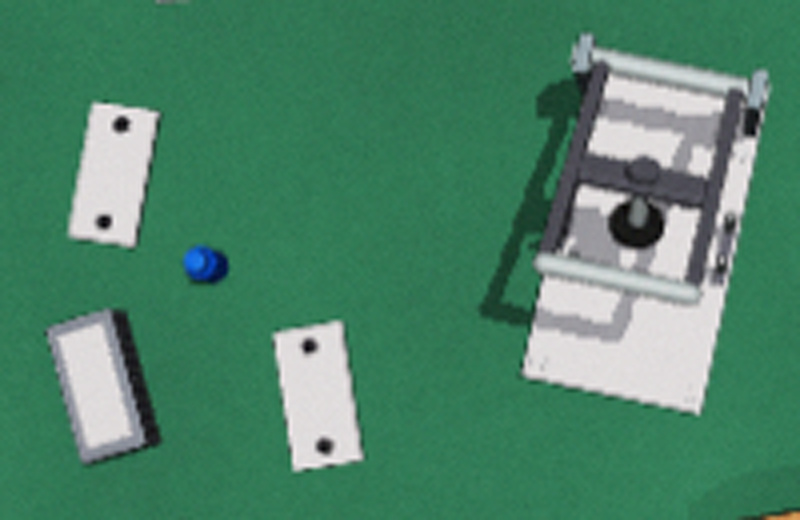

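View pics/c3.png

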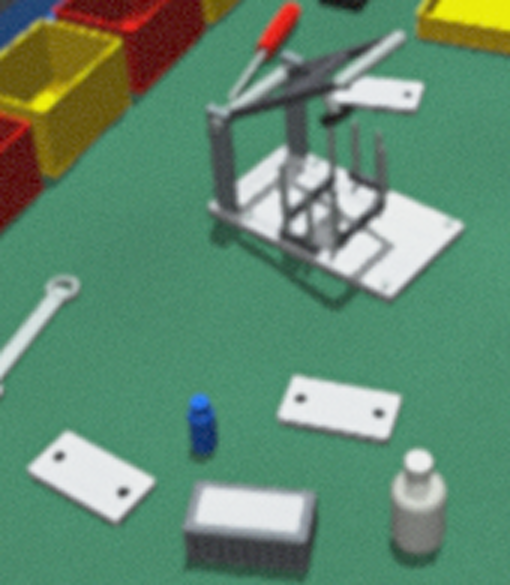

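The c1 corners are:

| Object | Corners |
|---|---|
| Plate A | (92,103), (159,112), (135,246), (68,236) |
| Plate B | (273,334), (342,321), (363,459), (292,470) |
| Module top | (48,328), (113,311), (145,442), (83,464) |
| Clamp base, near edge | (522,377), (700,413) |

The bar runs from (542,262) to (697,294) in c1. In c3 the base corners are (393,298), (464,228), (209,208) and (290,148), and the bar runs from (338,80) to (403,37). The frame is up by roughly 0.7 rad.

View pics/c2.png

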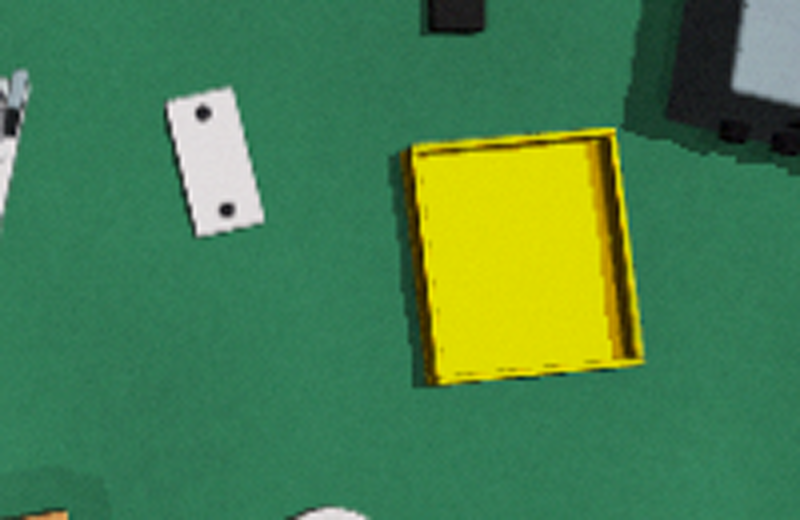

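```bash
cat > h.py <<'E'
import numpy as np, cv2
from workcell import r, vision, planner
from scipy.optimize import least_squares
from scipy.spatial.transform import Rotation as Ro
def wrist_model(s=None):
    s=s or r.read_state(); m=dict(vision.camera_model("wrist"))
    T=np.eye(4);T[:3,:3]=Ro.from_quat(s["eef_rot"]).as_matrix();T[:3,3]=s["eef_pos"]
    W=np.linalg.inv(T@m["tool_from_camera"]); m["R"]=W[:3,:3];m["t"]=W[:3,3]; return m
def cam(n): return vision.camera_model(n)
def proj(m,X):
    return cv2.projectPoints(np.atleast_2d(np.asarray(X,float)),cv2.Rodrigues(m["R"])[0],m["t"],m["K"],np.array([m["k1"],0,0,0]))[0][:,0]
def unproj(m,px,z):
    u=cv2.undistortPoints(np.array(px,float).reshape(-1,1,2),m["K"],np.array([m["k1"],0,0,0]))[:,0]
    d=np.c_[u,np.ones(len(u))]@m["R"]; c=-m["R"].T@m["t"]
    return c+d*((z-c[2])/d[:,2])[:,None]
def rect(p,L,W,z,yaw):
    c,s=np.cos(yaw),np.sin(yaw);q=np.array([[L,W],[L,-W],[-L,-W],[-L,W]])/2
    return np.c_[q@np.array([[c,s],[-s,c]])+p,np.full(4,z)]
def fitrect(m,px,L,W,z):
    "px in order round; fits x,y,yaw"
    P=unproj(m,px,z)[:,:2]; best=None
    e0=P[1]-P[0];e1=P[2]-P[1]; e=e0 if np.linalg.norm(e0)>np.linalg.norm(e1) else e1
    for k in range(4):
        for fl in(1,-1):
            f=lambda v:(rect(v[:2],L,W,z,v[2])[:,:2][::fl][np.arange(4)-k]-P).ravel()
            for y0 in(0,np.pi):
                o=least_squares(f,[*P.mean(0),np.arctan2(e[1],e[0])+y0])
                if best is None or o.cost<best.cost:best=o
    v=best.x; v[2]=(v[2]+np.pi/2)%np.pi-np.pi/2
    return v,np.sqrt(2*best.cost/4)
def down(yaw):
    "tool pointing down, finger closing line (tool y) at world angle yaw (mod pi)"
    x=np.array([np.sin(yaw),-np.cos(yaw),0]);y=np.array([np.cos(yaw),np.sin(yaw),0])
    return Ro.from_matrix(np.c_[x,y,np.cross(x,y)]).as_quat()
E
python3 - <<'E'
from h import *
t=cam("top");s=cam("side")
c1=lambda p:np.array(p)/4+[155,150]; c3=lambda p:np.array(p)/3+[195,155]
off=-0.375; 
for n,p in dict(A=[(92,103),(159,112),(135,246),(68,236)],B=[(273,334),(342,321),(363,459),(292,470)]).items(): print(n,fitrect(t,c1(p),.1,.05,.01))
for z in(.04,.05):
    v=fitrect(t,c1([(48,328),(113,311),(145,442),(83,464)]),.1,.05,z);print(z,v)
    print(proj(s,rect(v[0][:2],.1,.05,z,v[0][2]))*3-np.array([195,155])*3)
def pts(v):
    R=Ro.from_euler('z',v[2]).as_matrix(); f=lambda P:np.array(P)@R.T+[v[0],v[1],0]
    b=[.095-.175*np.cos(v[3]),0,.125+.175*np.sin(v[3])]
    e=.045
    return f([[-.1175,.065,.012],[-.1175,-.065,.012],[b[0],e,b[2]],[b[0],-e,b[2]]]),f([[-.1175,.065,.012],[-.1175,-.065,.012],[.1175,.065,.012],[.1175,-.065,.012],b])
def f(v):
    a,b=pts(v)
    return np.r_[(proj(t,a)-c1([(522,377),(700,413),(542,262),(697,294)])).ravel(),(proj(s,b)-c3([(393,298),(464,228),(209,208),(290,148),(370,58)])).ravel()]
o=least_squares(f,[.6,.05,0,.7],loss="soft_l1");print(o.x,np.round(f(o.x),1))
E
```

```text
A (array([ 0.55184689,  0.38376569, -0.1282108 ]), np.float64(0.0007789876328966446))
B (array([0.39520522, 0.22750627, 0.18260555]), np.float64(0.0010328166921700732))
0.04 (array([0.39768965, 0.37908103, 0.29991113]), np.float64(0.0021251323605107246))
[[186.974566   524.12387804]
 [201.76155891 474.53026384]
 [322.2917834  487.06645092]
 [311.57257533 537.6616536 ]]
0.05 (array([0.39751909, 0.37593648, 0.29991135]), np.float64(0.0024531573168922955))
[[188.02678377 513.1935612 ]
 [202.82938221 463.7988349 ]
 [323.77941451 476.26085004]
 [313.07460262 526.65581822]]
[ 0.51500328 -0.00145778 -0.18385295  0.60257292] [-0.8  0.1 -0.3  0.4 -0.1  0.2 -2.3 -0.4  0.2 -1.4  0.9 -2.1 -0.1 -1.
 -1.1 -1.8  0.6 -0.3]
```

Plate C's corners in c2 are (166,101), (233,87), (265,220), (198,237), and the tray rim's are (408,147), (614,129), (644,363), (434,385). The module fits the low one. Next I'll hover over the clamp for a closer wrist look.

```bash
sed -i 's/x=np.array(\[np.sin(yaw),-np.cos(yaw),0\])/x=np.array([-np.sin(yaw),np.cos(yaw),0])/' h.py
python3 - <<'E'
from h import *
t=cam("top");c=lambda p:np.array(p)/4+[340,150]
print("C",fitrect(t,c([(166,101),(233,87),(265,220),(198,237)]),.1,.05,.01))
print("tray",fitrect(t,c([(408,147),(614,129),(644,363),(434,385)]),.17,.15,.035))
r.reach([.45,-.02,.40],down(-.184))
s=r.read_state();im=vision.get_image("wrist");cv2.imwrite("pics/w1.png",im[:,:,::-1])
np.savez("w1.npz",**{k:v for k,v in wrist_model(s).items() if k in("R","t","K","k1")})
print(s["time_s"],s["eef_pos"],s["eef_rot"],s["joint_positions"])
E
```

```text
C (array([ 0.57124844, -0.22439155,  0.23723777]), np.float64(0.0006067596489822771))
tray (array([ 0.50467222, -0.44221052,  0.10858922]), np.float64(0.0013558919703482043))
2.15 [ 0.45001895 -0.02069367  0.39958629] [ 7.69497855e-01  6.38649278e-01 -3.27602850e-04 -2.09554638e-04] [-2.16183630e-01  1.22729998e-01  1.35809858e+00 -2.60343054e-04
  1.66149737e+00 -3.08942253e-02]
```

View pics/w1.png

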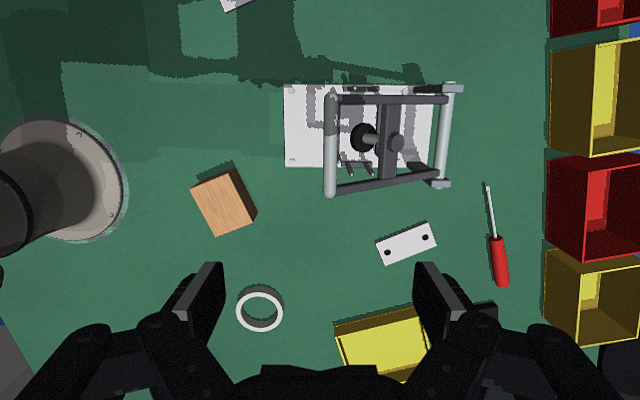

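The wrist view shows the clamp base's near corners at (284,85) and (285,167). The bar runs from (329,94) to (331,196), with its middle at about (330,145). Plate C is at (407,244) and the tape at (260,309). I'll refine the clamp fit with these.

Run:
```python
from h import *
t=cam("top");s=cam("side");w=dict(np.load("w1.npz"))
c1=lambda p:np.array(p)/4+[155,150]; c3=lambda p:np.array(p)/3+[195,155]
def loc(v,P): return np.array(P)@Ro.from_euler('z',v[2]).as_matrix().T+[v[0],v[1],0]
N=[[-.1175,.065,.012],[-.1175,-.065,.012]];F=[[.1175,.065,.012],[.1175,-.065,.012]]
def f(v,use=(1,1,1)):
    b=[.095-.175*np.cos(v[3]),0,.125+.175*np.sin(v[3])]
    B=[[b[0],v[4],b[2]],[b[0],-v[4],b[2]]]
    return np.r_[use[0]*(proj(t,loc(v,N+B))-c1([(522,377),(700,413),(542,262),(697,294)])).ravel(),
      use[1]*(proj(s,loc(v,N+F+[b]))-c3([(393,298),(464,228),(209,208),(290,148),(370,58)])).ravel(),
      use[2]*(proj(w,loc(v,N+B))-[(284,84.5),(285,167),(330,94),(331,196)]).ravel()]
for u in((1,1,1),(1,0,1),(0,0,1),(1,1,0)):
    o=least_squares(f,[.515,0,-.18,.6,.045],loss="soft_l1",args=(u,));print(u,o.x.round(4),np.round(f(o.x),1))
```

```text
(1, 1, 1) [ 0.5162 -0.0006 -0.1789  0.5954  0.0496] [-1.  -0.2 -0.4 -0.1 -2.3 -0.3 -0.7 -0.2 -0.1 -1.4  0.5 -2.2 -0.6 -0.8
 -1.8 -1.7  0.4  0.1 -2.2 -0.  -0.   0.7  0.7  0.2 -0.8  0.1]
(1, 0, 1) [ 0.5174 -0.0012 -0.1806  0.582   0.0499] [-0.8 -0.7 -0.2 -0.5 -2.2 -0.2 -0.4 -0.1 -0.5 -1.6  0.2 -2.3 -0.8 -1.1
 -1.9 -1.9  0.5  0.7 -1.3  0.1  0.7  0.8  0.6  0.3 -1.   0.1]
(0, 0, 1) [ 0.5178 -0.0012 -0.1826  0.579   0.05  ] [-0.9 -0.9 -0.3 -0.6 -2.3 -0.3 -0.5 -0.1 -0.7 -1.6  0.  -2.3 -0.9 -1.2
 -2.  -2.   0.4  0.8 -0.9 -0.1  0.9  0.6  0.9 -0.1 -0.9 -0.1]
(1, 1, 0) [ 0.5152 -0.002  -0.1839  0.601   0.0477] [-0.6  0.  -0.1  0.3 -1.  -0.1 -0.9 -0.1  0.2 -1.5  0.9 -2.2 -0.  -1.2
 -1.1 -1.9  0.7 -0.3 -2.5  0.7 -0.7  1.3  0.7  3.9 -1.2 -0.2]
```

```bash
cat >> h.py <<'E'
C=np.array([.5165,-.001,-.182])
def cl(P,v=None):
    v=C if v is None else v
    return Ro.from_euler('z',v[2]).as_matrix()@np.array(P,float)+[v[0],v[1],0]
GB=.019
def bar(th): return cl([.095-.175*np.cos(th),0,.125+.175*np.sin(th)-GB])
def st(*ks):
    s=r.read_state(); print(round(s["time_s"],2),s["eef_pos"].round(4),"F",s["contact_force"].round(1),"w",round(s["grip_width"],4),"gf",round(s["grip_force"],1)); return s
def lead(a,b,n,speed=.15,q=None):
    for th in np.linspace(a,b,n+1)[1:]: r.move_straight(bar(th),q,speed=speed)
E
python3 - <<'E'
from h import *
q=down(C[2])
r.command_gripper(.055)
p=bar(.59); r.reach(p+[0,0,.08],q)
r.move_straight(p,q,speed=.12,max_force=8); st()
r.command_gripper(0,40); s=st()
lead(.59,1.0,3); st()
lead(1.0,1.98,6); st()
im=vision.get_image("side");cv2.imwrite("pics/s1.png",cv2.resize(im[60:300,180:420,::-1],None,fx=2.5,fy=2.5))
E
```

```text
3.98 [0.4677 0.0079 0.2045] F [-0.3  0.2  1. ] w 0.0551 gf 0.0
4.42 [0.4667 0.0082 0.2038] F [-4.   0.3  6.4] w 0.0128 gf 39.0
5.35 [ 0.5153 -0.0013  0.2552] F [-13.5  -0.7  17.4] w 0.0123 gf 40.2
7.4 [ 0.681  -0.0329  0.2675] F [ 5.9 -4.7  2.8] w 0.0125 gf 40.7
```

View pics/s1.png

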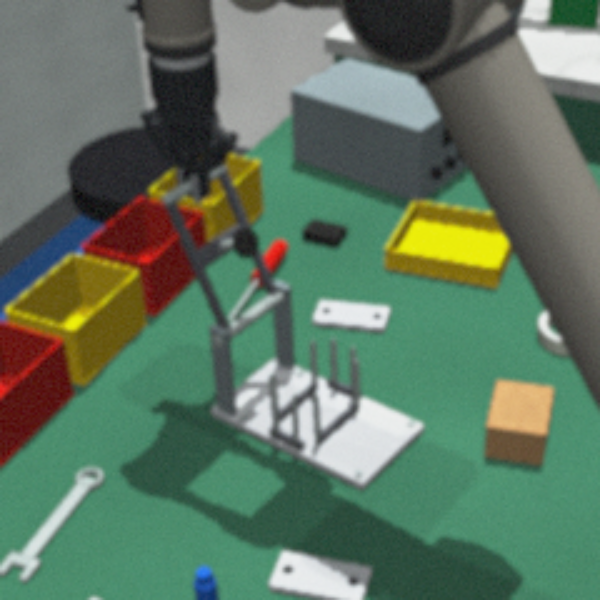

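The frame is open, with the foot back beside the rails. Now I'll release, then look at the bed and foot with the wrist camera.

Run:
```python
from h import *
q=down(C[2])
r.command_gripper(.06); p=bar(1.98); r.move_straight(p+[0,0,.06],q,speed=.25)
P=cl([-.03,-.02,.34]); r.reach(P,q)
s=st();im=vision.get_image("wrist");cv2.imwrite("pics/w2f.png",im[:,:,::-1])
np.savez("w2.npz",**{k:v for k,v in wrist_model(s).items() if k in("R","t","K","k1")})
im2=vision.get_image("top");cv2.imwrite("pics/t2.png",im2[:,:,::-1])
w=dict(np.load("w2.npz"))
pp=proj(w,[cl(x) for x in([-.1175,.065,.012],[-.1175,-.065,.012],[.1175,.065,.012],[.1175,-.065,.012],[0.09,0,.2])]);print(pp.round(0))
a,b=pp.min(0)-30,pp.max(0)+30; x0,y0=max(0,int(a[0])),max(0,int(a[1]));x1,y1=int(b[0]),int(b[1])
c=im[y0:y1,x0:x1,::-1];f=min(800/c.shape[1],600/c.shape[0]);print(x0,y0,f)
cv2.imwrite("pics/w2.png",cv2.resize(c,None,fx=f,fy=f,interpolation=cv2.INTER_CUBIC))
```

```text
9.16 [ 0.484  -0.0154  0.3396] F [ 0.3 -0.  -0.4] w 0.0597 gf 0.0
[[254.  92.]
 [259. 184.]
 [426.  92.]
 [417. 184.]
 [454. 167.]]
224 61 3.088803088803089
```

View pics/w2.png

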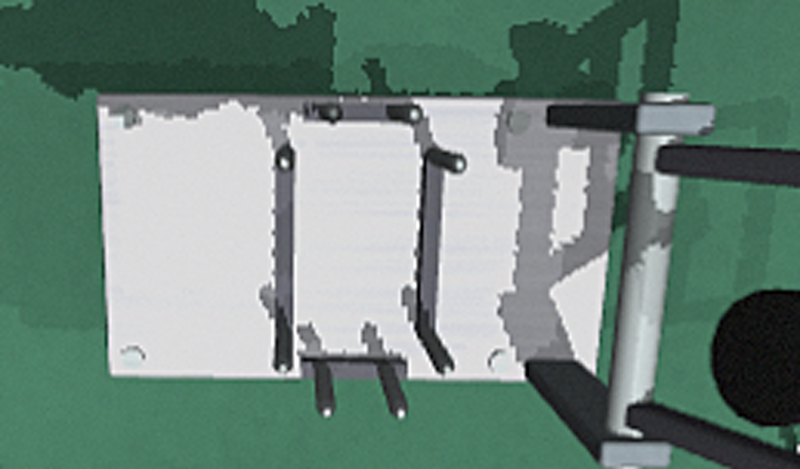

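The wrist crop shows the open bed. The pin tops are at (285,158), (460,163), (283,368), (447,369), (325,410), (401,411), (333,114) and (413,114). The base corners are at (98,94) and (112,376). The black foot disc's left edge is at x=712, at y about 358. I'll refit the clamp pose and crop the foot.

Run:
```python
from h import *
w=dict(np.load("w2.npz"));c=lambda p:(np.array(p)+.5)/3.0888+[224,61]-.5
N=[[-.1175,.065,.012],[-.1175,-.065,.012]]
px=c([(98,94),(112,376),(285,157),(460,163),(283,368),(447,369),(325,411),(401,412),(333,114),(413,114)])
def f(v):
    P=N+[[a/1000,b/1000,v[3]] for a,b in((-33,40),(33,40),(-33,-40),(33,-40),(-15,-58),(15,-58),(-15,58),(15,58))]
    return (proj(w,[cl(x,v) for x in P])-px).ravel()
o=least_squares(f,[*C,.09],loss="soft_l1");print(o.x.round(4),f(o.x).round(1))
im=cv2.imread("pics/w2f.png");cv2.imwrite("pics/f2.png",cv2.resize(im[120:240,420:580],None,fx=5,fy=5,interpolation=cv2.INTER_CUBIC))
# predicted foot centre pixel vs d (offset of foot face from hinge axis line)
th=1.98
for d in(.04,.048,.06,.07):
    R=[]
    for rr in(.095,.113,.077): R.append(cl([.095-rr*np.cos(th)-d*np.sin(th),0,.125+rr*np.sin(th)-d*np.cos(th)],o.x))
    print(d,((proj(w,R)-[420,120])*5).round(0).tolist())
```

```text
[ 0.5166 -0.0008 -0.1929  0.0887] [-0.6 -0.4 -1.   0.3 -0.   1.6 -0.2  0.3  0.1 -0.2  0.1  0.   0.7 -0.1
 -0.1 -0.2  0.2 -0.5  0.3 -0.2]
0.04 [[275.0, 278.0], [371.0, 304.0], [189.0, 255.0]]
0.048 [[238.0, 282.0], [334.0, 309.0], [154.0, 258.0]]
0.06 [[182.0, 289.0], [275.0, 316.0], [99.0, 264.0]]
0.07 [[133.0, 294.0], [225.0, 323.0], [51.0, 269.0]]
```

View pics/f2.png

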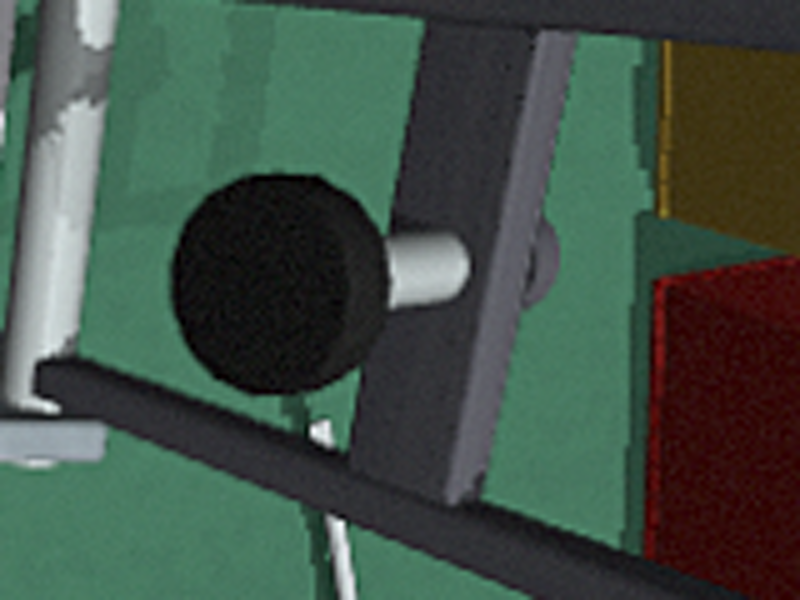

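The foot face is centred at about (260,283), spanning 172–345 across. That puts it about 45–48 mm below the hinge line, so roughly 65–69 mm over the bed. With the low module that means three plates (70 mm). Next I'll take a wrist look at the module and pick it.

```bash
sed -i 's/^C=.*/C=np.array([.5166,-.0008,-.190])/' h.py
cat >> h.py <<'E'
def detect(m,im,z,exp,vmin=140,smax=60,r0=.08):
    hsv=cv2.cvtColor(im,cv2.COLOR_RGB2HSV)
    k=((hsv[...,1]<smax)&(hsv[...,2]>vmin)).astype(np.uint8)
    k=cv2.morphologyEx(k,cv2.MORPH_OPEN,np.ones((3,3)))
    out=[]
    for c in cv2.findContours(k,cv2.RETR_EXTERNAL,cv2.CHAIN_APPROX_NONE)[0]:
        if cv2.contourArea(c)<800: continue
        P=unproj(m,c[:,0],z)[:,:2]
        (cx,cy),(a,b),ang=cv2.minAreaRect((P*1000).astype(np.float32))
        if a<b: ang+=90;a,b=b,a
        y=(np.radians(ang)+np.pi/2)%np.pi-np.pi/2
        out.append((np.hypot(cx/1000-exp[0],cy/1000-exp[1]),cx/1000,cy/1000,y,a,b))
    out=[o for o in sorted(out) if o[0]<r0]
    return np.array(out[0]) if out else None
def look(exp,yawlen,z,name,hover=.15,go=True,**k):
    q=down(yawlen+np.pi/2)
    if go: r.reach([exp[0],exp[1],z+hover],q)
    s=r.read_state();im=vision.get_image("wrist");cv2.imwrite(f"pics/{name}.png",im[:,:,::-1])
    d=detect(wrist_model(s),im,z,exp,**k);print(name,None if d is None else d.round(4));return d
E
python3 - <<'E'
from h import *
im=cv2.imread("pics/t2.png")[:,:,::-1]
for e in((.552,.384),(.395,.2275),(.571,-.224)):
    print(detect(cam("top"),im,.01,e,r0=.1,vmin=150) if 0 else None,end=" ")
r.command_gripper(.085)
d=look((.3977,.379),.30,.04,"m1",vmin=105,smax=75)
st()
E
```

```text
None None None m1 [4.50000e-03 3.99400e-01 3.83200e-01 3.12300e-01 9.91703e+01 4.85751e+01]
11.27 [0.3985 0.3784 0.1905] F [ 1.3 -0.3 -0.1] w 0.0846 gf 0.0
```

View pics/m1.png

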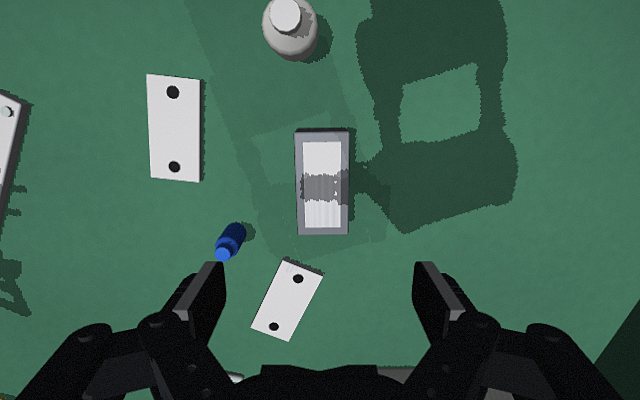

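The wrist view shows the module at (322,182), 99 x 48.6 mm in the 40 mm plane, so it is the low one. Plates B and A are at (175,128) and (287,300), and the cleaner is at (290,25), clear of the fingers. Picking the module and placing it.

```bash
cat >> h.py <<'E'
def pick(d,tz,force=80,up=.2,open_=.085):
    q=down(d[3]+np.pi/2); x,y=d[1],d[2]
    r.command_gripper(open_)
    r.reach([x,y,tz+.06],q); hit=r.move_straight([x,y,tz],q,speed=.12,max_force=10)
    if hit: print("touched going down"); st()
    r.command_gripper(0,force); st()
    r.move_straight([x,y,up],q,speed=.25); return st()
def place(z,bottom,release=.066,press=8,off=(0,0)):
    "z: support height; bottom: TCP height over the part's underside"
    q=down(C[2]); top=max(.215,z+bottom+.05)
    r.reach(cl([off[0],off[1],top]),q); st()
    r.move_straight(cl([off[0],off[1],z+bottom+.012]),q,speed=.15,max_force=15); st()
    hit=r.move_straight(cl([off[0],off[1],z+bottom-.003]),q,speed=.03,max_force=press); print("down",hit); st()
    r.command_gripper(release); r.move_straight(cl([off[0],off[1],.24]),q,speed=.25)
E
python3 - <<'E'
from h import *
d=[0,.3994,.3832,.3123]
s=pick(d,.012)
if s["grip_width"]>.04: place(.012,.012)
look(cl([0,0,0])[:2],C[2]-np.pi/2,.052,"p0",hover=.2,vmin=105,smax=75)
st()
E
```

```text
13.1 [0.4    0.3835 0.0132] F [-0.5 -1.   6.6] w 0.0484 gf 85.0
14.0 [0.3985 0.3826 0.1983] F [-0.5  0.  -4.3] w 0.0488 gf 83.5
15.49 [ 0.5165 -0.      0.2146] F [ 0.8 -0.3 -3.8] w 0.0488 gf 83.5
16.83 [ 0.5173 -0.0008  0.0368] F [-0.4  0.2 -3.7] w 0.0483 gf 83.5
down True
17.25 [ 0.5169 -0.0008  0.0252] F [-0.7  1.   5.7] w 0.0487 gf 84.8
p0 [ 4.000000e-04  5.165000e-01 -5.000000e-04  1.380700e+00  1.019178e+02
  6.154690e+01]
18.88 [ 0.5164 -0.0008  0.251 ] F [-0.2  0.   0.2] w 0.0657 gf 0.0
```

View pics/p0.png

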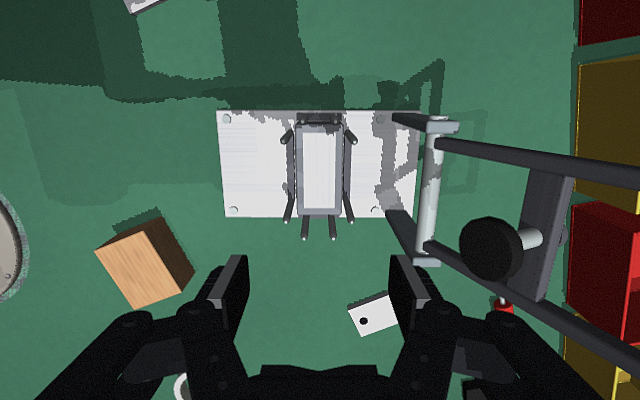

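The module sits square between the pins. Now plate B, feeling for the bench with the open fingertips first.

```bash
cat >> h.py <<'E'
def pick_plate(d,tz=None,up=.2,z0=0.):
    q=down(d[3]+np.pi/2); x,y=d[1],d[2]
    r.command_gripper(.064)
    r.reach([x,y,z0+.05],q)
    if tz is None:
        hit=r.move_straight([x,y,-.012],q,speed=.05,max_force=6); s=st(); print("bench",hit)
        tz=s["eef_pos"][2]+.004
        r.move_straight([x,y,tz],q,speed=.05)
    else: r.move_straight([x,y,z0+tz],q,speed=.1,max_force=8)
    r.command_gripper(0,80); b=st()["eef_pos"][2]
    r.move_straight([x,y,up],q,speed=.25); st(); return b
E
python3 - <<'E'
from h import *
d=look((.395,.2275),.1826,.01,"b1")
if d is not None and abs(d[4]-100)<5:
    b=pick_plate(d)
    place(.052,b)
    look(cl([0,0,0])[:2],C[2]-np.pi/2,.062,"p1",hover=.2); st()
E
```

```text
b1 [3.20000e-03 3.95600e-01 2.30600e-01 1.82200e-01 9.97906e+01 4.96242e+01]
21.98 [ 0.3953  0.2305 -0.0061] F [-0.3 -1.1  7.8] w 0.0637 gf 4.3
bench True
22.53 [ 0.3956  0.2306 -0.0016] F [-1.8 -1.4  9. ] w 0.0474 gf 82.4
23.49 [0.3948 0.2303 0.1986] F [-0.7 -0.2 -2.1] w 0.0478 gf 82.4
24.78 [ 5.162e-01 -3.000e-04  2.143e-01] F [-0.7 -0.5 -2.4] w 0.0478 gf 82.4
25.95 [ 0.5172 -0.0008  0.0632] F [-0.3 -0.5 -1.6] w 0.0472 gf 82.4
down True
26.39 [ 0.5168 -0.0008  0.0504] F [-0.3  0.3  5.7] w 0.0477 gf 83.1
p1 [1.60000e-03 5.16300e-01 8.00000e-04 1.38060e+00 9.95420e+01 5.80225e+01]
27.93 [ 0.5163 -0.0008  0.2607] F [-0.6  0.5 -0.2] w 0.0659 gf 0.0
```

Plate B went down at exactly the expected height. Now plates A and C.

Run:
```python
from h import *
for e,y,z,n in(((.552,.384),-.128,.062,"A"),((.5712,-.2244),.237,.072,"C")):
    d=look(e,y,.01,"l"+n)
    if d is None or abs(d[4]-100)>5 or abs(d[5]-50)>4: print("stop");break
    b=pick_plate(d,-.001)
    if r.read_state()["grip_width"]<.044: print("lost");break
    place(z,b)
q=down(C[2]); r.reach(cl([0,-.01,.30]),q)
s=st();im=vision.get_image("wrist");cv2.imwrite("pics/p3.png",im[:,:,::-1])
print(detect(wrist_model(s),im,.082,cl([0,0,0])))
im=vision.get_image("side");cv2.imwrite("pics/s3f.png",im[:,:,::-1])
a=cv2.imread("pics/p3.png")[60:280,150:450]; b=im[150:270,250:360,::-1]
h=440;b=cv2.resize(b,(int(110*h/120),h),interpolation=cv2.INTER_CUBIC);a=cv2.resize(a,(int(300*h/220)*0+396,290));a=cv2.copyMakeBorder(a,0,150,0,0,0)
cv2.imwrite("pics/s3.png",np.hstack([a,b])[:,:800])
```

```text
lA [ 3.40000e-03  5.53400e-01  3.87100e-01 -1.30700e-01  9.97924e+01
  4.95744e+01]
31.14 [0.5543 0.3876 0.0008] F [-0.8 -0.4  7. ] w 0.0473 gf 82.9
32.09 [0.5526 0.3867 0.1982] F [ 0.2  0.2 -1.6] w 0.0476 gf 82.3
33.54 [ 5.169e-01 -2.000e-04  2.148e-01] F [ 0.4  1.7 -1. ] w 0.0473 gf 82.3
34.62 [ 0.5173 -0.0007  0.0756] F [-0.4 -0.1 -1.2] w 0.0472 gf 82.3
down True
35.07 [ 0.5168 -0.0008  0.0628] F [-0.2  0.3  5.3] w 0.0477 gf 83.0
lC [ 4.52000e-02  5.61300e-01 -2.68500e-01  2.39600e-01  9.94880e+01
  4.97297e+01]
40.02 [ 0.5621 -0.2689  0.0007] F [-0.8  1.1  4.9] w 0.0468 gf 82.6
40.98 [ 0.5606 -0.268   0.1984] F [ 0.3 -0.7 -2.1] w 0.0474 gf 82.3
43.05 [ 0.5166 -0.0011  0.2148] F [-0.1 -1.  -2.1] w 0.0471 gf 82.3
44.07 [ 0.5172 -0.0009  0.0855] F [-0.7 -0.2 -0.9] w 0.0474 gf 82.3
down True
44.51 [ 0.5168 -0.0008  0.0727] F [-1.2 -0.   6.6] w 0.0471 gf 83.1
46.01 [ 0.5147 -0.0108  0.2994] F [ 0.  -0.3 -0.4] w 0.066 gf 0.0
[ 3.61366098e-02  4.83897461e-01  1.45752563e-02 -1.92688893e-01
  1.26662651e+02  1.11121239e+02]
```

View pics/s3.png

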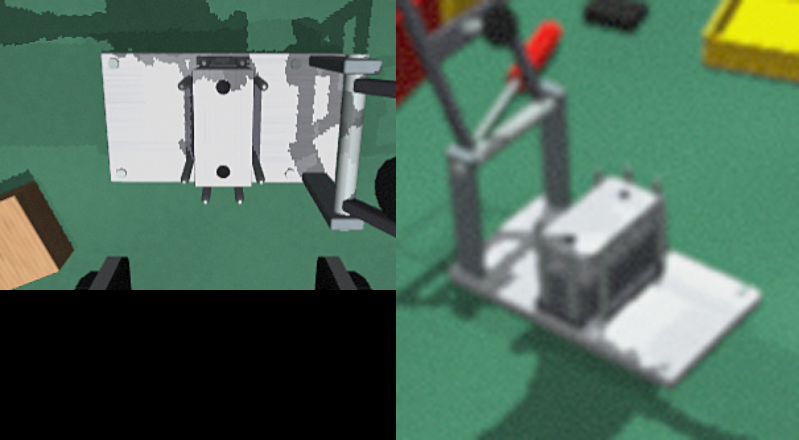

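Plate C had been knocked about 45 mm, and the hover look caught it. The pile is now square between the pins with three plates. Shutting the clamp.

Run:
```python
from h import *
q=down(C[2])
r.move_straight(cl([0,-.01,.40]),q,speed=.25)
r.command_gripper(.06)
p=bar(1.98); r.reach(p+[0,0,.08],q); r.move_straight(p,q,speed=.12,max_force=8); st()
r.command_gripper(0,60); s=st()
lead(1.98,.35,9); st()
if r.read_state()["grip_width"]>.008:
    for th in(.25,.15,.1,.06,.03,0): r.move_straight(bar(th),speed=.06); st()
    print(r.move_straight(bar(0)-[0,0,.006],speed=.02,max_force=18)); st()
```

```text
48.43 [ 0.6785 -0.0319  0.2683] F [-0.8 -1.   1.1] w 0.0602 gf 0.0
48.92 [ 0.6796 -0.0322  0.2678] F [ 4.6 -0.6  4.6] w 0.0121 gf 58.4
52.15 [0.4493 0.0126 0.1654] F [ 4.6  4.6 -8. ] w 0.0121 gf 69.2
52.59 [0.4443 0.0136 0.1492] F [ 4.4  5.4 -3.6] w 0.0119 gf 70.7
53.03 [0.4406 0.0143 0.1319] F [ 2.6  5.9 -4.4] w 0.0121 gf 71.8
53.33 [0.4394 0.0145 0.1233] F [ 0.7  6.6 -4.1] w 0.012 gf 71.9
53.59 [0.4386 0.0147 0.1161] F [ 2.7  6.3 -3.9] w 0.0119 gf 73.0
53.84 [0.4382 0.0147 0.111 ] F [ 1.5  7.2 -2.6] w 0.0122 gf 73.4
54.09 [0.4381 0.0148 0.106 ] F [-1.1  6.6  0.8] w 0.0116 gf 73.7
False
54.54 [0.4379 0.0148 0.1004] F [-3.6  6.6  7.2] w 0.0119 gf 75.5
```

Run:
```python
from h import *
p=r.read_state()["eef_pos"]
for k in range(1,8):
    h=r.move_straight(p-[0,0,.0015*k],speed=.02,max_force=25); s=st()
    if s["contact_force"][2]>30 or h: break
im=vision.get_image("side");im2=vision.get_image("top")
cv2.imwrite("pics/s4.png",np.hstack([cv2.resize(i[a:a+100,b:b+100,::-1],(400,400),interpolation=cv2.INTER_CUBIC) for i,a,b in((im,155,255),(im2,150,270))]))
```

```text
54.79 [0.4379 0.0148 0.0997] F [-2.9  3.6 10.6] w 0.0124 gf 76.2
55.04 [0.438  0.0148 0.0995] F [-9.1  5.2 27.3] w 0.0118 gf 77.5
55.29 [0.438  0.0148 0.0993] F [-14.3   3.1  42.9] w 0.0115 gf 79.1
```

View pics/s4.png

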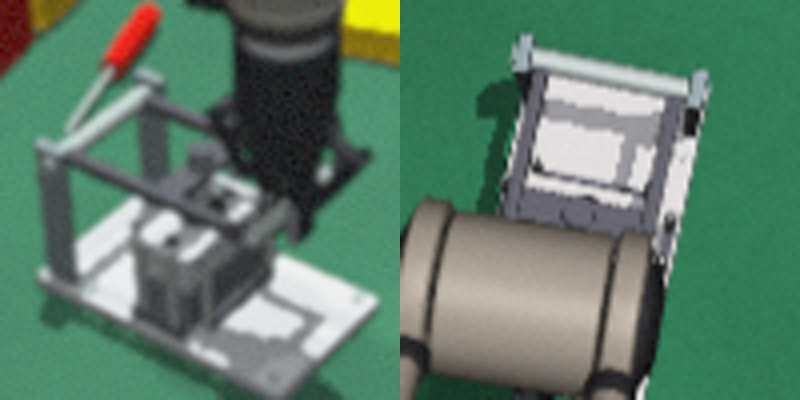

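The frame hit a stiff stop. I'll ease off, release, and check the bar's height by touching its top with shut fingers: 132 mm means fully down.

Run:
```python
from h import *
q=down(C[2]); p=r.read_state()["eef_pos"]
r.command_gripper(.06); st()
r.move_straight([p[0],p[1],.24],q,speed=.2); s0=st()
im=vision.get_image("wrist")
cv2.imwrite("pics/w5.png",im[:,:,::-1])
r.command_gripper(0,20)
b=bar(0)
# closed fingers across the bar, pads turned so both cover it
r.reach([b[0],b[1],.18],q); r.hold(.3)
r.move_straight([b[0],b[1],.12],q,speed=.02,max_force=4); st()
r.move_straight([b[0],b[1],.20],q,speed=.2)
r.reach(cl([-.15,-.06,.30]),q); st()
im=vision.get_image("side");im2=vision.get_image("top")
cv2.imwrite("pics/s5.png",np.hstack([cv2.resize(i[a:a+100,b:b+100,::-1],(400,400),interpolation=cv2.INTER_CUBIC) for i,a,b in((im,155,255),(im2,150,270))]))
cv2.imwrite("pics/t5.png",im2[:,:,::-1])
```

```text
55.91 [0.4378 0.0147 0.0955] F [ 0.1 -0.3  0.3] w 0.0598 gf 0.0
56.77 [0.4374 0.0149 0.239 ] F [ 0.6  1.1 -0.3] w 0.0602 gf 0.0
60.2 [0.4381 0.0143 0.1319] F [-0.7 -0.4  5.5] w -0.0004 gf 2.7
61.29 [ 0.358  -0.0312  0.2988] F [-0.6 -0.4 -0.7] w -0.0001 gf 0.0
```

View pics/s5.png

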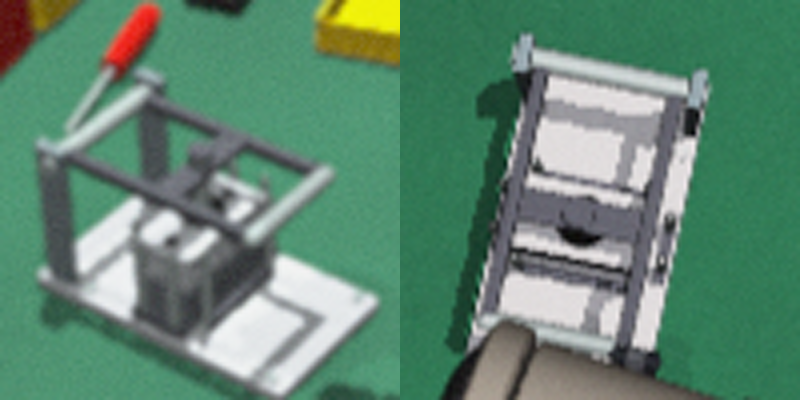

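The bar top is at 131.9 mm, so the frame is fully down. To confirm the foot is really pressed, I'll lift the frame about 0.1 rad and push it down in small steps while reading the force. I'll also search the top view for further plates.

Run:
```python
from h import *
q=down(C[2])
im=cv2.imread("pics/t5.png")[:,:,::-1];hsv=cv2.cvtColor(np.ascontiguousarray(im),cv2.COLOR_RGB2HSV)
k=((hsv[...,1]<60)&(hsv[...,2]>150)).astype(np.uint8)
n,l,stt,c=cv2.connectedComponentsWithStats(k)
for i in range(1,n):
    if 150<stt[i,4]<1500: print("blob",c[i].round(),stt[i,4])
b=bar(0); r.command_gripper(.05)
r.reach([b[0],b[1],.2],q); r.move_straight([b[0],b[1],.108],q,speed=.1,max_force=8)
r.command_gripper(0,50)
lead(0,.12,2,speed=.05); st()
r.command_gripper(.05); p=r.read_state()["eef_pos"]
r.move_straight([p[0],p[1],.21],q,speed=.2); r.command_gripper(0,20)
r.move_straight([b[0]+.001,b[1],.175],q,speed=.1);r.hold(.3);f0=r.read_state()["contact_force"][2]
z=.158
while z>.124:
    r.move_straight([b[0],b[1],z],q,speed=.02)
    F=[]
    for _ in range(5): r.hold(.02);s=r.read_state();F.append(s["contact_force"][2])
    print(round(z*1e3,1),round(s["eef_pos"][2]*1e3,1),round(np.mean(F)-f0,2))
    if np.mean(F)-f0>26: break
    z-=.001
print(s["time_s"]); r.move_straight([b[0],b[1],.2],q,speed=.15)
```

```text
blob [489.  24.] 308
blob [526.  60.] 636
blob [221. 142.] 356
blob [319. 181.] 1029
blob [308. 227.] 439
blob [288. 256.] 259
blob [353. 277.] 261
blob [423. 293.] 321
blob [197. 290.] 155
blob [256. 349.] 230
blob [292. 361.] 807
blob [323. 371.] 230
blob [341. 380.] 327
blob [283. 387.] 442
64.69 [0.4387 0.0142 0.1273] F [-4.4  0.9  2.8] w 0.0123 gf 50.0
158.0 158.1 -1.3
157.0 157.0 -1.57
156.0 156.0 -1.34
155.0 155.0 -1.24
154.0 154.0 -1.22
153.0 153.0 -1.18
152.0 152.0 -1.02
151.0 151.0 -1.25
150.0 150.1 0.29
149.0 149.1 2.65
148.0 147.9 2.62
147.0 146.9 2.33
146.0 145.8 2.34
145.0 144.9 0.01
144.0 144.1 0.94
143.0 143.1 1.89
142.0 142.2 3.78
141.0 141.2 4.85
140.0 140.3 5.04
139.0 139.3 5.68
138.0 138.3 5.8
137.0 137.3 6.04
136.0 136.3 6.59
135.0 135.3 6.82
134.0 134.3 7.49
133.0 133.3 7.82
132.0 132.4 7.57
131.0 131.7 12.17
130.0 131.5 21.24
129.0 131.3 30.18
77.7917
```

The force rises from about 12 mm to 9 mm above the stop and then climbs at about 0.25 N/mm. That means the foot is pressed in about 5–6 mm, and the stop is stiff at 131.5 mm. No plates are left over, so I'll back off, check once and hand in.

Run:
```python
from h import *
q=down(C[2]); r.reach([.36,-.12,.32],q); st()
im2=vision.get_image("top");im=vision.get_image("side")
cv2.imwrite("pics/end.png",np.hstack([cv2.resize(im2[130:310,150:510,::-1],(500,250)),cv2.resize(im[155:255,240:340,::-1],(250,250))]))
```

```text
79.22 [ 0.3599 -0.1195  0.3188] F [ 1.1 -0.5 -0.2] w 0.0002 gf 0.0
```

View pics/end.png

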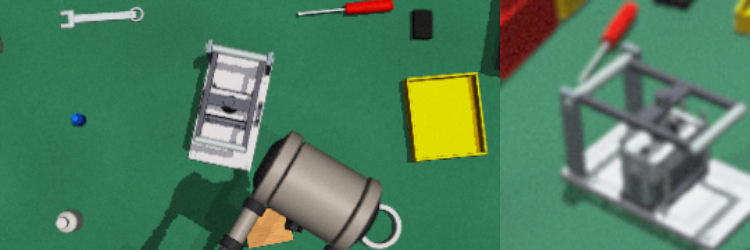

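The picture shows the clamp shut level on the pile, no plates left on the bench, and the spanner, driver, tape and cleaner in place.

```bash
python3 -c "
from workcell import r, vision, planner
print(r.finish_job())"
```

```text
the job is handed in; nothing more can be done
None
```

The job is handed in: the clamp is shut fully down on the low module plus all three spacer plates, with the foot pressed in about 5 mm by the force test; no plates were left for the tray, and the other things on the bench were left alone.

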